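# Clear the calibration of the hand-held meter with its two-key hold

## Robot

A 7-joint arm with a two-finger parallel gripper is mounted at the origin on the work surface. World frame = base frame: x ahead of the robot, y to its left, z up, the work surface at z = 0. Lengths are in m, angles in degrees, forces in N, time in s.
With the tool pointing down it reaches from about 0.425 to 0.875 m from the base axis. Payload 4.7 kg.
Tool frame: the origin (TCP) lies on the front face of the gripper's body, between the roots of the fingers; the fingertips stand 70 mm ahead of it and the grasp point (between the pads) lies 51 mm ahead of it; z points along the fingers, x is the direction in which the jaws open and shut, and the axes are right-handed (so a half turn about z gives the same grasp; the last joint's range is limited). The gripper opens to 87 mm and grips with 3 to 60 N. Pads are 19 mm wide; open, the fingers measure 117 mm over their backs; the gripper's body (75 mm by 190 mm) begins 51 mm behind the grasp point.
Start: joints at [67.787, 18.392, -4.016, 83.108, 1.295, 78.541, -3.26], TCP at [0.254, -0.598, 0.292] pointing down, gripper open.
Joint ranges: [-163.93, 163.93], [-17.29, 119.83], [-79.2, 71.16], [3.27, 140.29], [-89.18, 269.18], [5.43, 117.66], [-154.24, 154.24]. Speed limits (degrees/s): [147.25, 147.25, 180, 180, 180, 180, 180].

## Interface

Orientations are given as [roll, pitch, yaw] about the fixed x, y, z axes, in that order (R = Rz(yaw) Ry(pitch) Rx(roll)).
In Python, from cell import * gives the robot as it stands. The module is installed in compiled form; this text tells all that it offers.
- The arm moves only by the shell command python3 -m crank 'ROWS' [FORCE]. ROWS is JSON, a list of rows, each a list of 7 numbers: the finger opening in mm, from 0 to 87, then the shift along the world's x, y, z in mm, then the turn, a rotation vector about the world's x, y, z in degrees. In form: [[gripper, dx, dy, dz, wx, wy, wz], ...]. A call has 1 to 8 rows; each row is the pose to reach, as a shift and turn from the pose measured when the call began; what a row does not reach only later rows make up. A row lasts 1/10 s, in which the tool goes at most 50 mm and 8.59 degrees, less where a joint would pass 70% of its speed; a pose out of reach is approached as far as the arm can. A call with a gripper value outside its range is refused whole. The fingers move at their own pace and stop on an object; FORCE is the grip in N (left out, the last holds). Time passes only in rows, so rows that repeat a pose let the fingers close. It gives the time, the measured TCP pose, the force and the opening at its end, in the units of the state.
- get_obs(): the state, without advancing time (a new reading comes with each control period).
- read_camera(name): name is "side" or "top"; returns a dict with "img" (400x640x3 uint8, red, green, blue), "K" (3x3 intrinsics, pixels), "k1" (the pictures are not rectified: a ray, as slopes to the right and down, at radius r is drawn at 1 + k1 r^2 times it, then the intrinsics apply), "cam_to_world" (4x4, takes a point from camera to world coordinates). Camera axes: x right, y down, z forward; pixel columns grow to the right and rows downward; lengths in m; the calibration is good to about 2 mm. A picture is of the moment at which its call begins. There is no depth.
- sign_off(): hands the job in, once; it reports no verdict.
The state is a dict: "time_s": time; "qpos": joint angles; "joint_velocities": joint speeds; "effort": joint torques, N m; "tool_pos": TCP position; "tool_rot": TCP orientation; "force": force on the tool from outside, world axes, zero at the start; "wrist_torque": the same for the moment, N m; "grip_width": finger opening in m.
Only numpy, scipy, OpenCV 4.12 (cv2) and the standard library are available. Lean on these libraries where they do the work, as an engineer would, in place of code of your own. Each camera call takes 0.05 s, during which the arm holds its last target.

## Task

Clear the old calibration on the dark green hand-held meter: with the two fingertips press its two orange keys together, hold both fully down for at least three seconds, then let both up and press the white key fully down to confirm, and leave it released. Press no other key, let the meter lie where it is without picking it up or shoving it, and leave the grey meter, the bottle and the beaker alone.

Things in the scene. Friction and masses are not known exactly. Their poses are not given: they have to be found in the camera images.
- green_meter: Loose dark green meter lying face up on rubber feet, 205 long (x) x 100 wide (y) x 44 mm high to its flat face, 0.4 to 0.8 kg. Origin under its centre, on the bench; x runs from the keypad end (nearer the robot) to the display and socket end, y to its left, z up. Six round keys 17 mm across in two rows of three, 33 mm apart in a row, rows 31 mm apart. The display stands 3 mm above the face.
- orange_left_top (a point): Centre of the top of the orange key at the +y end of the lower row, at meter x -69, y +33 mm; 6 mm above the face, 50 mm above the bench; moves with the key. Axes as the meter's.
- orange_right_top (a point): The same of the orange key at the -y end of the lower row, at meter x -69, y -33 mm, 66 mm from the other orange key; 50 mm above the bench. A grey key lies half-way between them.
- white_enter_top (a point): Centre of the top of the white key, the middle one of the upper row, at meter x -38, y 0 mm; 50 mm above the bench; moves with the key. The display begins 31 mm from it towards +x.
- orange_left (a joint): Travel of the +y orange key in m: 0 up, 0.004 fully down at a firm stop, its top then 2 mm above the face; counts as down above 0.003. Sprung up: starts to move at 1.2 N, is fully down at 4 N (both orange keys together 8 N), returns when let go.
- orange_right (a joint): Travel of the -y orange key in m, same spring and stop as the other: 0 up, 0.004 fully down; counts as down above 0.003.
- white_enter (a joint): Travel of the white key in m, same spring and stop (4 N to be fully down): 0 up, 0.004 fully down; counts as down above 0.003.
- lower_middle (a joint): Travel of the grey key between the orange keys, at meter x -69, y 0 mm, not to be pressed: 0 up, 0.004 m fully down.
- upper_left (a joint): Travel of the grey key at meter x -38, y +33 mm, not to be pressed: 0 up, 0.004 m fully down.
- upper_right (a joint): Travel of the grey key at meter x -38, y -33 mm, not to be pressed: 0 up, 0.004 m fully down.
- grey_meter: Bystander: loose light grey meter with nine blue keys, lying face up, 170 (x) x 80 (y) x 36 mm high. Origin under its centre.
- buffer_bottle: Bystander: white bottle with a yellow cap, 58 mm across, 115 mm tall, upright. Origin at the centre of its underside.
- beaker: Bystander: small glass beaker, 48 mm across, 65 mm tall, upright. Origin at the centre of its underside.

How it is judged (in metres and radians):
On the way, in this order (a step that is already met when the one before it is completed fails the run):
1. both orange keys are held fully down together by the fingers for three seconds (value of joint each of orange_left, orange_right above 0.003 m and contact force between the fingers and green_meter above 1 N), for 2.8 s.
2. both orange keys are let up again (value of joint each of orange_left, orange_right, white_enter below 0.001 m), for 0.1 s.
3. the white key is pressed fully down by the fingers (value of joint white_enter above 0.003 m and value of joint each of orange_left, orange_right below 0.001 m and contact force between the fingers and green_meter above 1 N), for 0.1 s.
At the end, for the whole second after the job is handed in: The hold and the white key done in order; all six keys up (under 1 mm); the green meter flat, still and within 20 mm of where it was; the grey meter, bottle and beaker upright within 10 mm of where they were. (2.8 s counts as three seconds.) (all of step 2 and value of joint each of lower_middle, upper_left, upper_right below 0.001 m and distance of green_meter from where it was at the start of the episode below 0.02 m and height (world z) of green_meter below 0.005 m and angle between green_meter's own z axis and vertical below 0.05 rad and linear speed of green_meter below 0.02 m/s and distance of each of grey_meter, buffer_bottle, beaker from where it was at the start of the episode below 0.01 m and angle between each of buffer_bottle, beaker's own z axis and vertical below 0.1 rad); the robot touches nothing.
It fails at once if one orange key is pressed down while the other is up ((value of joint orange_left above 0.003 m and value of joint orange_right below 0.0005 m) or (value of joint orange_right above 0.003 m and value of joint orange_left below 0.0005 m)).
It fails at once if a grey key is pressed (value of joint any of lower_middle, upper_left, upper_right above 0.002 m).
It fails at once if the white key is pressed together with an orange key (value of joint white_enter above 0.002 m and value of joint any of orange_left, orange_right above 0.002 m).
It fails at once if the green meter is lifted, tipped or shoved more than 20 mm (height (world z) of green_meter above 0.012 m or angle between green_meter's own z axis and vertical above 0.15 rad or distance of green_meter from where it was at the start of the episode above 0.02 m).
It fails at once if the grey meter, the bottle or the beaker is moved more than 10 mm or knocked over (distance of any of grey_meter, buffer_bottle, beaker from where it was at the start of the episode above 0.01 m or angle between any of buffer_bottle, beaker's own z axis and vertical above 0.3 rad).
It also fails if it takes over 48 s, if anything falls off the work surface, if the arm or the gripper's body presses on something with over 40 N, if the wrist force passes 120 N, or if a joint passes its speed limit or range.

## Working session

There is one attempt and no reset: what is moved stays moved. The work goes in short steps, Python scripts to look and compute and a shell command to move; the robot and the scene stay as the last step left them, time stands still between calls to the robot, and variables do not carry over. Pictures are saved under pics/ and viewed, and the job is handed in when it is done.

```bash
mkdir -p pics; python3 - <<'E'
from cell import *
import cv2
o=get_obs()
print(o)
for n in("top","side"):
    c=read_camera(n); cv2.imwrite(f"pics/{n}0.png",c["img"][:,:,::-1]); print(n,c["K"],c["k1"],c["cam_to_world"])
E
```

```text
{'time_s': 0.0, 'qpos': array([67.78701867, 18.43891962, -4.01566296, 83.17320121,  1.29608496,
       78.54125807, -3.26316114]), 'joint_velocities': array([ 0.01418933,  0.08687523,  0.06594984, -0.03637196,  0.03400635,
       -0.04172823,  0.05240636]), 'effort': array([-2.57526281e-04, -4.91283524e+01, -4.03586794e-01, -3.12527597e+01,
       -6.36811322e-02,  4.37008752e-02,  1.95080474e-04]), 'tool_pos': array([ 0.25398765, -0.59787557,  0.29117791]), 'tool_rot': array([ 1.79993271e+02,  1.08075927e-01, -6.69801329e+01]), 'force': array([-0.50525852, -0.64545347, -0.35473887]), 'wrist_torque': array([ 0.03494594, -0.02069537,  0.0170236 ]), 'grip_width': 0.08680663289363659}
top [[443.25058704   0.         315.96430027]
 [  0.         443.25058704 204.62664927]
 [  0.           0.           1.        ]] 0.0028329830493445353 [[-0.01580247 -0.99541608  0.09432445  0.55402417]
 [-0.99985957  0.01625813  0.00406422 -0.03439381]
 [-0.00557913 -0.09424698 -0.99553321  0.92156107]
 [ 0.          0.          0.          1.        ]]
side [[378.83957291   0.         319.99202737]
 [  0.         378.83957291 199.5576374 ]
 [  0.           0.           1.        ]] -0.0893256822723889 [[-0.94561735 -0.19615673  0.25948097  0.44845686]
 [-0.32439312  0.50978083 -0.79680149  0.55224122]
 [ 0.02401955 -0.83764315 -0.54568949  0.47423147]
 [ 0.          0.          0.          1.        ]]
```

View pics/top0.png

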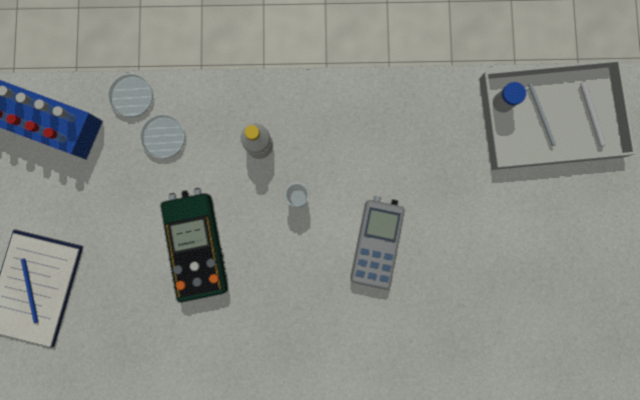

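View pics/side0.png

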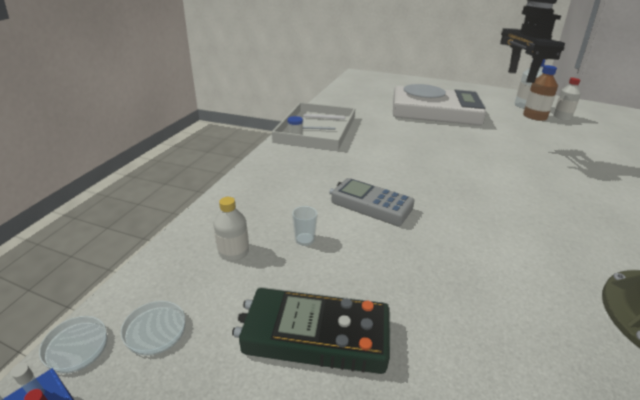

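The top view shows the green meter with orange keys near (180,285) and (213,279) and the white key near (194,266). In the side view the oranges are near (367,306) and (365,343), and the white key near (344,321). I'll enlarge both.

```bash
python3 - <<'E'
import cv2
a=cv2.imread("pics/top0.png")[250:310,160:240]; cv2.imwrite("pics/topc.png",cv2.resize(a,None,fx=10,fy=10,interpolation=cv2.INTER_CUBIC))
a=cv2.imread("pics/side0.png")[285:375,290:400]; cv2.imwrite("pics/sidec.png",cv2.resize(a,None,fx=6.5,fy=6.5,interpolation=cv2.INTER_CUBIC))
E
```

```text
(no output)
```

View pics/topc.png

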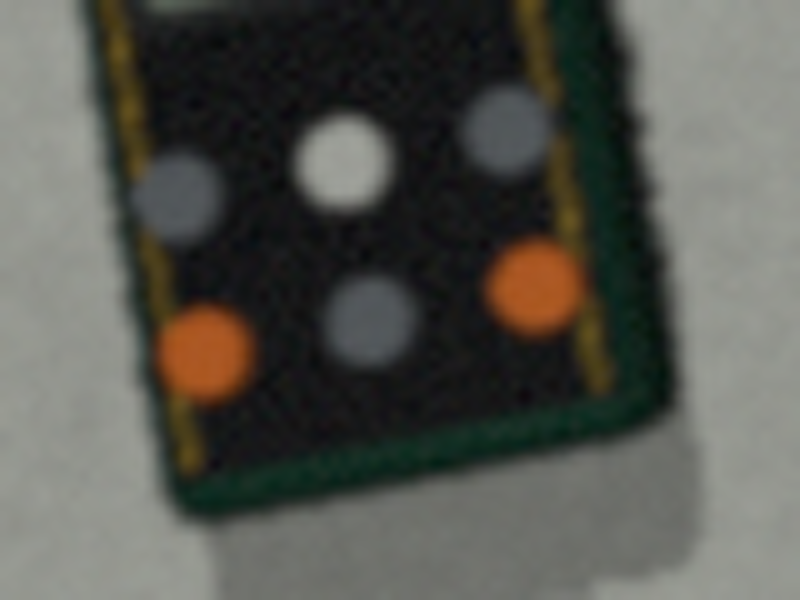

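View pics/sidec.png

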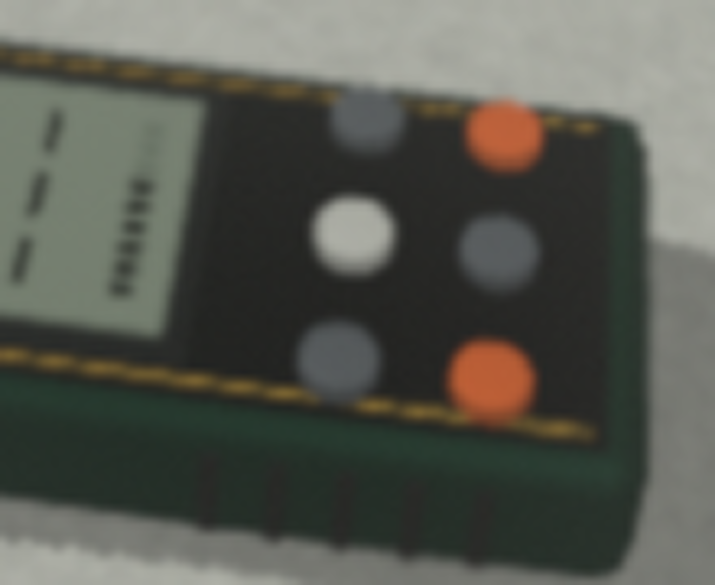

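```bash
cat > h.py <<'E'
import numpy as np, cv2
from cell import *
def ray(c,uv):
    K=c["K"];k=c["k1"]
    p=cv2.undistortPoints(np.array(uv,float).reshape(-1,1,2),K,np.array([k,0,0,0,0.]))[:,0]
    T=c["cam_to_world"]; d=np.c_[p,np.ones(len(p))]@T[:3,:3].T
    return T[:3,3],d
def atz(c,uv,z):
    o,d=ray(c,uv); return o+d*((z-o[2])/d[:,2])[:,None]
def proj(c,P):
    T=np.linalg.inv(c["cam_to_world"]); q=np.atleast_2d(P)@T[:3,:3].T+T[:3,3]
    return cv2.projectPoints(q,np.zeros(3),np.zeros(3),c["K"],np.array([c["k1"],0,0,0,0.]))[0][:,0]
M=np.array([[-69,33],[-69,-33],[-38,0],[-69,0],[-38,33],[-38,-33]])/1e3
def fit(P):
    m=M.mean(0);p=P[:,:2].mean(0);A=M-m;B=P[:,:2]-p
    th=np.arctan2((A[:,0]*B[:,1]-A[:,1]*B[:,0]).sum(),(A*B).sum()); s=np.hypot((A[:,0]*B[:,1]-A[:,1]*B[:,0]).sum(),(A*B).sum())/(A**2).sum()
    R=np.array([[np.cos(th),-np.sin(th)],[np.sin(th),np.cos(th)]])
    t=p-R@m; return np.degrees(th),s,t,M@R.T+t,P[:,:2]-(M@R.T+t)
E
python3 - <<'E'
from h import *
np.set_printoptions(precision=4,suppress=True)
t=np.array([[207,353],[536,287],[343,161],[370,321],[179,197],[507,131]]); t=(t+.5)/10-.5+[160,250]
s=np.array([[492,376],[505,132],[353,232],[499,248],[339,357],[367,117]]); s=(s+.5)/6.5-.5+[290,285]
for n,uv in(("top",t),("side",s)):
    c=read_camera(n); P=atz(c,uv,.05); print(n,P); print(*fit(P),sep="\n")
ct,cs=read_camera("top"),read_camera("side")
o1,d1=ray(ct,t);o2,d2=ray(cs,s)
for a,b in zip(d1,d2):
    x=np.linalg.lstsq(np.c_[a,-b],o2-o1,rcond=None)[0]; p,q=o1+a*x[0],o2+b*x[1]; print((p+q)/2,np.linalg.norm(p-q))
E
```

```text
top [[0.4842 0.2355 0.05  ]
 [0.4959 0.1716 0.05  ]
 [0.5209 0.2094 0.05  ]
 [0.4899 0.2038 0.05  ]
 [0.5144 0.2414 0.05  ]
 [0.5262 0.1774 0.05  ]]
10.476844403553299
0.9886677405720184
[0.5579 0.2162]
[[0.484  0.2361]
 [0.496  0.1712]
 [0.5205 0.2093]
 [0.49   0.2037]
 [0.5145 0.2418]
 [0.5265 0.1769]]
[[ 0.0002 -0.0006]
 [-0.0001  0.0003]
 [ 0.0004  0.0001]
 [-0.0001  0.0001]
 [-0.0001 -0.0004]
 [-0.0003  0.0005]]
side [[0.4827 0.2372 0.05  ]
 [0.4951 0.1732 0.05  ]
 [0.5194 0.2115 0.05  ]
 [0.4889 0.2051 0.05  ]
 [0.5133 0.2432 0.05  ]
 [0.5254 0.1795 0.05  ]]
11.004397073788317
0.9894567141573277
[0.5567 0.2185]
[[0.4826 0.2377]
 [0.4952 0.1729]
 [0.5194 0.2112]
 [0.4889 0.2053]
 [0.5131 0.2436]
 [0.5257 0.1789]]
[[ 0.0001 -0.0005]
 [-0.0001  0.0003]
 [ 0.0001  0.0003]
 [-0.     -0.0002]
 [ 0.0002 -0.0005]
 [-0.0003  0.0006]]
[0.4835 0.236  0.0482] 0.0012306142579689636
[0.4955 0.1719 0.0484] 0.0005782635216697281
[0.5203 0.2099 0.0479] 0.000982619502146195
[0.4894 0.2041 0.0487] 0.0007804147038140494
[0.5139 0.2419 0.0482] 0.0007305742555608104
[0.5259 0.1778 0.0481] 0.0003622669236903056
```

Both cameras agree to about 2 mm (yaw 10.8°, orange keys about (0.4835,0.2365) and (0.4955,0.172), white about (0.520,0.210)). With 15 mm thick fingers, a 51 mm opening puts the tip centres 66 mm apart. I'll move there at height, with a via point to stay inside reach.

```bash
python3 -m crank '[[51,30,43,0,0,0,-3],[51,60,86,0,0,0,-6],[51,90,129,0,0,0,-9],[51,120,172,0,0,0,-12],[51,150,215,0,0,0,-12],[51,180,258,0,0,0,-12],[51,210,301,0,0,0,-12],[51,240,344,0,0,0,-12]]' 10; python3 -c "
from cell import *
print(get_obs())"
```

```text
time_s: 1.1
tool_pos: [0.4838, -0.2684, 0.2922]
tool_rot: [-180.0, -0.0, -79.0]
force: [0.6, -1.1, 0.6]
grip_width: 0.051
{'time_s': 1.1, 'qpos': array([ 42.96669343,   7.50227264, -18.21046075,  96.59771637,
         2.40201382,  76.26336898, -54.65599069]), 'joint_velocities': array([-31.97549618,   5.42878006, -22.35739619,  -4.98816732,
         4.39487249,   0.33494819, -54.57018424]), 'effort': array([  2.73565695, -38.90111446,  -0.40139046, -30.06737709,
        -0.20139447,   0.25367897,   1.01826522]), 'tool_pos': array([ 0.48375137, -0.26835584,  0.29220798]), 'tool_rot': array([-1.79980723e+02, -7.53266440e-03, -7.89880665e+01]), 'force': array([ 0.62375584, -1.08866953,  0.60025558]), 'wrist_torque': array([ 0.00602599, -0.02736315, -0.02000707]), 'grip_width': 0.05099766193343268}
```

```bash
python3 -m crank '[[51,1,45,0,0,0,0],[51,2,90,0,0,0,0],[51,2,135,0,0,0,0],[51,3,180,0,0,0,0],[51,4,225,0,0,0,0],[51,5,270,0,0,0,0],[51,5,315,0,0,0,0],[51,6,360,0,0,0,0]]'; python3 -c "
from cell import *
print(get_obs()['qpos'])"
```

```text
time_s: 1.9
tool_pos: [0.4894, 0.0934, 0.2925]
tool_rot: [-179.9, -0.1, -79.0]
force: [0.4, 0.5, -0.4]
grip_width: 0.0511
[ 23.11324202   1.38054013 -37.22287492 103.05802061   0.91840135
  75.77967979 -93.32676029]
```

```bash
python3 -m crank '[[51,0,40,0,0,0,0],[51,0,80,0,0,0,0],[51,0,111,-10,0,0,0],[51,0,111,-50,0,0,0],[51,0,111,-90,0,0,0],[51,0,111,-125,0,0,0],[51,0,111,-145,0,0,0],[51,0,111,-145,0,0,0]]'; python3 - <<'E'
from h import *
print(get_obs()['qpos'],get_obs()['tool_pos'],get_obs()['tool_rot'])
for n in("top","side"):
    c=read_camera(n); cv2.imwrite(f"pics/{n}1.png",c["img"][:,:,::-1])
a=cv2.imread("pics/top1.png")[180:320,110:290]; cv2.imwrite("pics/topc1.png",cv2.resize(a,None,fx=4.2,fy=4.2,interpolation=cv2.INTER_CUBIC))
a=cv2.imread("pics/side1.png")[220:380,270:450]; cv2.imwrite("pics/sidec1.png",cv2.resize(a,None,fx=3.75,fy=3.75,interpolation=cv2.INTER_CUBIC))
E
```

```text
time_s: 2.7
tool_pos: [0.4873, 0.2034, 0.1445]
tool_rot: [179.7, -0.1, -79.0]
force: [-0.7, 0.3, -0.5]
grip_width: 0.0511
[  12.09372629   15.43364858  -42.09260948  108.76499129   11.79686976
   60.49418359 -113.86810021] [0.48731883 0.20343467 0.14450996] [ 1.79701675e+02 -6.84373659e-02 -7.89854356e+01]
```

View pics/topc1.png

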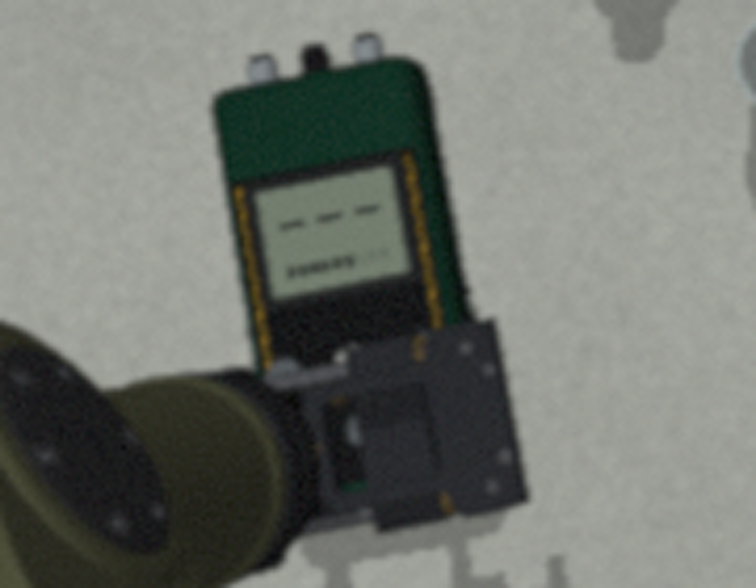

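View pics/sidec1.png

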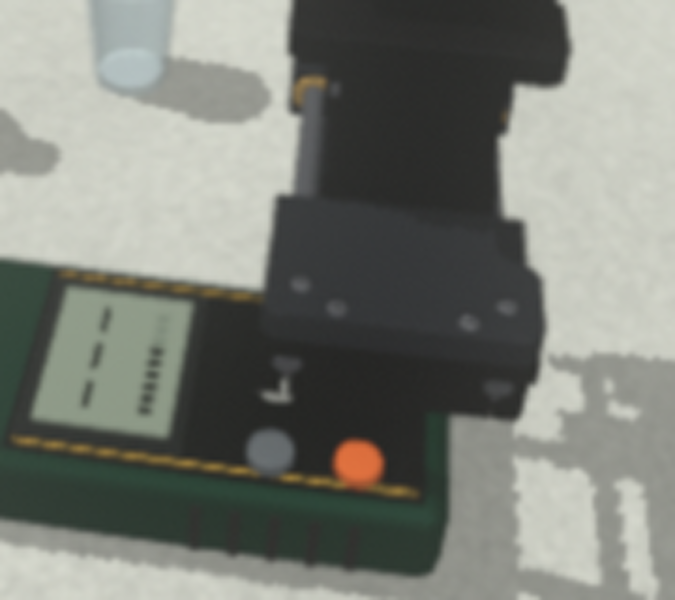

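```bash
python3 - <<'E'
from h import *
from scipy.spatial.transform import Rotation as Rn
o=get_obs(); R=Rn.from_euler('xyz',o['tool_rot'],degrees=True).as_matrix(); p=o['tool_pos']
c=read_camera("side"); w=o['grip_width']*500
im=c["img"][:,:,::-1].copy(); f=4
im=cv2.resize(im[190:340,260:450],None,fx=f,fy=f,interpolation=cv2.INTER_CUBIC)
im=np.clip(im.astype(float)*2,0,255).astype(np.uint8)
for s in(1,-1):
    for z,col in((70,(0,0,255)),(51,(0,255,0)),(0,(255,0,0))):
        q=np.array([[s*(w+a),b,z] for a,b in((0,-9.5),(15,-9.5),(15,9.5),(0,9.5))])/1e3@R.T+p
        uv=((proj(c,q)-[260,190])*f+f/2-.5).astype(np.int32)
        cv2.polylines(im,[uv],True,col,1)
cv2.imwrite("pics/side1a.png",im)
E
```

```text
(no output)
```

View pics/side1a.png

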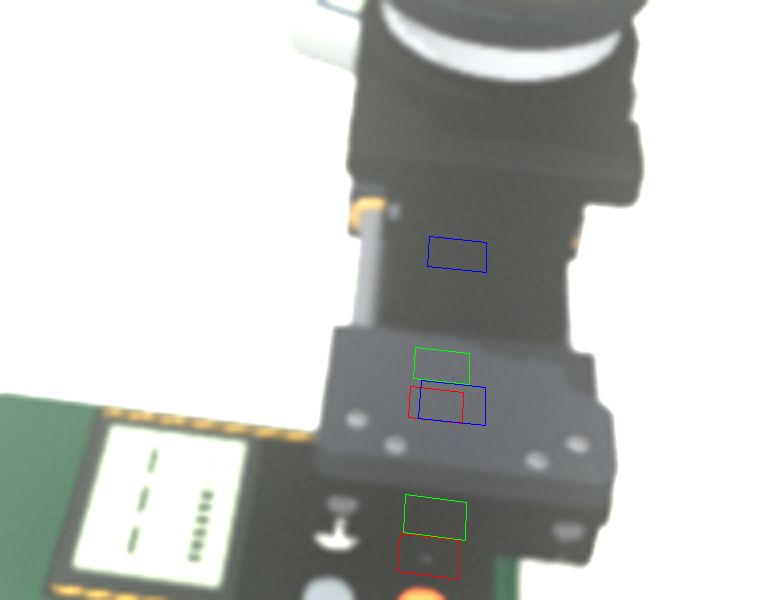

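```bash
python3 - <<'E'
from h import *
c=read_camera("side")
im=c["img"][280:360,320:430,::-1]
im=cv2.resize(im,None,fx=7,fy=7,interpolation=cv2.INTER_CUBIC)
im=np.clip(255*(im/90.)**.6,0,255).astype(np.uint8)
cv2.imwrite("pics/side1b.png",im)
E
```

```text
(no output)
```

View pics/side1b.png

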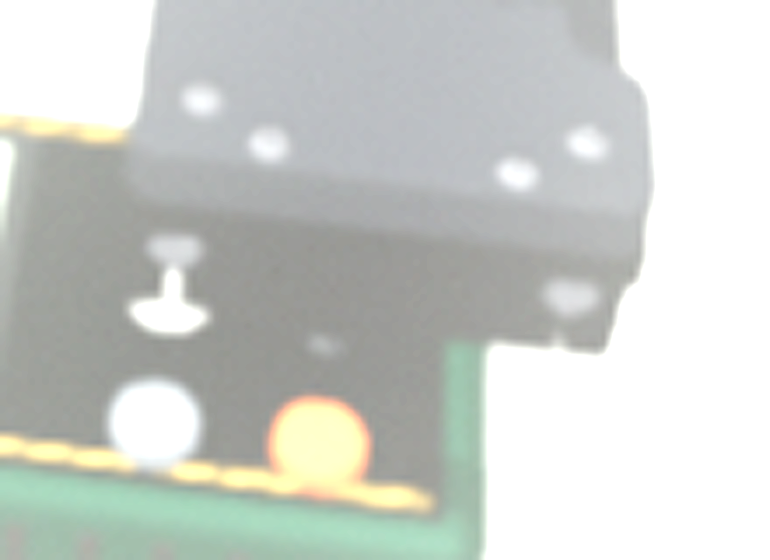

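The fingertip is dark against the dark panel. Its predicted place is directly above the left orange key, and a small speck at crop (322,343) matches it. Now down to a few mm above the keys.

```bash
python3 -m crank '[[51,2,1,-5,0,0,0],[51,2,1,-12,0,0,0],[51,2,1,-18,0,0,0],[51,2,1,-20,0,0,0],[51,2,1,-20,0,0,0],[51,2,1,-20,0,0,0]]'; python3 - <<'E'
from h import *
from scipy.spatial.transform import Rotation as Rn
o=get_obs(); R=Rn.from_euler('xyz',o['tool_rot'],degrees=True).as_matrix(); p=o['tool_pos'];w=o['grip_width']*500
for s in (1,-1): print(np.array([s*(w+7.5),0,70])/1e3@R.T+p)
c=read_camera("side")
im=c["img"][280:360,320:430,::-1]
im=cv2.resize(im,None,fx=7,fy=7,interpolation=cv2.INTER_CUBIC)
im=np.clip(255*(im/90.)**.6,0,255).astype(np.uint8)
cv2.imwrite("pics/side2b.png",im)
E
```

```text
time_s: 3.5
tool_pos: [0.4924, 0.206, 0.1292]
tool_rot: [-179.8, -0.0, -79.0]
force: [0.5, -0.5, 0.3]
grip_width: 0.0511
[0.49898117 0.17351401 0.05920006]
[0.48636753 0.23842772 0.05916786]
```

View pics/side2b.png

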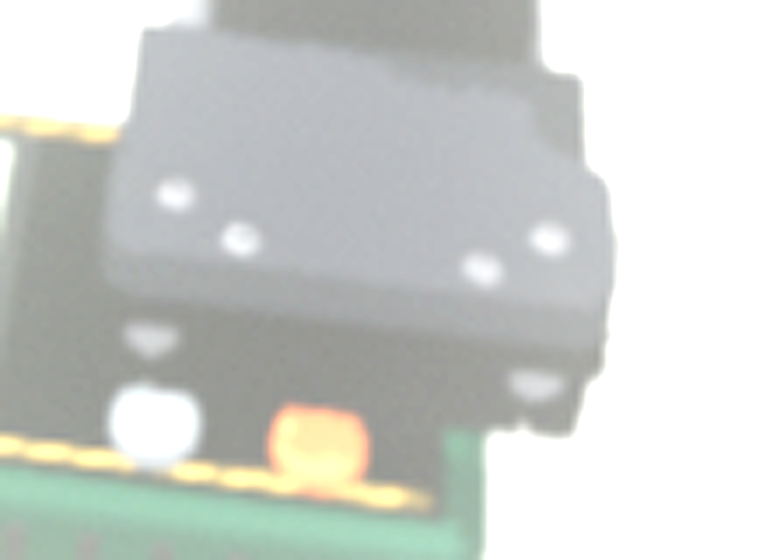

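The fingertip's lower edge cuts evenly across the top of the left orange key, so it is centred in x. I'll correct the 3 mm and 2 mm overshoot and settle just above contact.

```bash
python3 -m crank '[[51,-3,-2,-2,0,0,0],[51,-3,-2,-4,0,0,0],[51,-3,-2,-6,0,0,0],[51,-3,-2,-6,0,0,0],[51,-3,-2,-6,0,0,0]]'; python3 -c "
from h import *
o=get_obs();print(o['tool_pos'],o['tool_rot'],o['force'],o['wrist_torque'])"
```

```text
time_s: 4.05
tool_pos: [0.4895, 0.204, 0.1233]
tool_rot: [-179.8, -0.0, -79.0]
force: [-0.1, 0.7, 0.4]
grip_width: 0.051
[0.48951116 0.20399283 0.12328036] [-1.79762117e+02 -2.67479846e-02 -7.90060482e+01] [-0.07694259  0.68424298  0.36697983] [0.02052239 0.02909313 0.06176931]
```

```bash
python3 -m crank '[[51,0,0,-2,0,0,0],[51,0,0,-4,0,0,0],[51,0,0,-5,0,0,0],[51,0,0,-6,0,0,0],[51,0,0,-7,0,0,0],[51,0,0,-7.5,0,0,0]]'; python3 -c "
from h import *
o=get_obs();print(o['tool_pos'],o['tool_rot'],o['force'],o['wrist_torque'])"
```

```text
time_s: 4.65
tool_pos: [0.4897, 0.2041, 0.1164]
tool_rot: [-179.7, -0.0, -79.0]
force: [-1.8, -0.6, 7.9]
grip_width: 0.051
[0.4896975  0.2041114  0.11637662] [-1.79745232e+02 -4.49341891e-02 -7.90031558e+01] [-1.77496735 -0.64233879  7.92668502] [-0.16520745  0.43821434 -0.04408136]
```

Force is 7.9 N at tip height 46.4 mm, almost fully down. I'll press a little further onto the stop.

```bash
python3 -m crank '[[51,0,0,-0.5,0,0,0],[51,0,0,-1,0,0,0],[51,0,0,-1.2,0,0,0],[51,0,0,-1.2,0,0,0]]'; python3 -c "
from h import *
o=get_obs();print(o['tool_pos'],o['tool_rot'],o['force'],o['wrist_torque'])"
```

```text
time_s: 5.05
tool_pos: [0.4897, 0.2042, 0.1161]
tool_rot: [-179.8, -0.1, -79.0]
force: [-2.8, -1.8, 8.6]
grip_width: 0.0512
[0.48971739 0.20417134 0.11610307] [-1.79753262e+02 -8.42651968e-02 -7.90054518e+01] [-2.78265937 -1.84049415  8.58308299] [-0.32120299  0.74659047  0.0024644 ]
```

```bash
python3 -m crank '[[51,0,0,-0.7,0,0,0],[51,0,0,-1.5,0,0,0],[51,0,0,-2,0,0,0],[51,0,0,-2,0,0,0]]'; python3 - <<'E'
from h import *
o=get_obs();print(o['tool_pos'],o['tool_rot'],o['force'],o['wrist_torque'])
c=read_camera("side"); cv2.imwrite("pics/side3.png",c["img"][:,:,::-1])
im=c["img"][270:380,270:430,::-1]
im=cv2.resize(im,None,fx=5,fy=5,interpolation=cv2.INTER_CUBIC)
im=np.clip(255*(im/90.)**.6,0,255).astype(np.uint8)
cv2.imwrite("pics/side3b.png",im)
E
```

```text
time_s: 5.45
tool_pos: [0.4897, 0.2043, 0.1159]
tool_rot: [-179.8, -0.2, -79.0]
force: [-5.6, -2.8, 17.1]
grip_width: 0.0511
[0.48974888 0.2042783  0.11593637] [-1.79775253e+02 -1.57652973e-01 -7.90130045e+01] [-5.55697854 -2.79431548 17.11220995] [-0.46265184  1.35989668  0.01955291]
```

View pics/side3b.png

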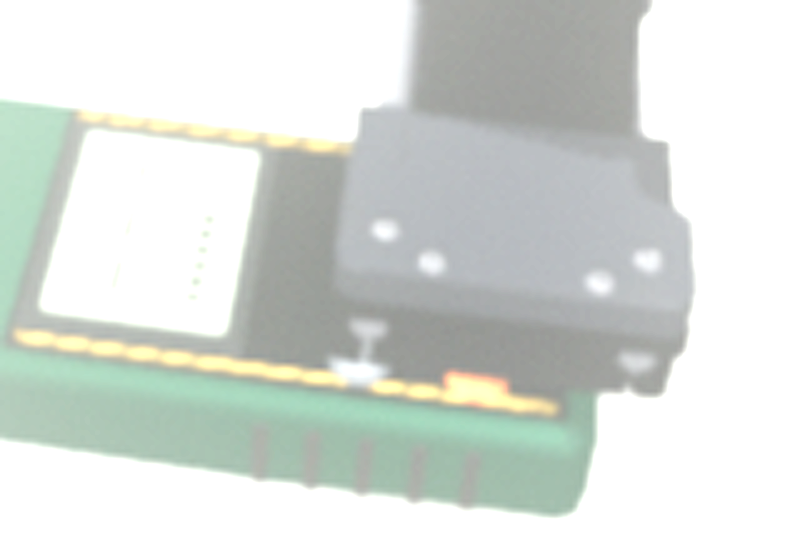

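Both keys are at the stop: 17 N, tip height 45.9 mm, and the left key's side is almost gone at crop (477,385). Now I hold.

```bash
python3 -m crank '[[51,-0.3,-0.2,-1.6,0,0,0],[51,-0.3,-0.2,-1.6,0,0,0],[51,-0.3,-0.2,-1.6,0,0,0],[51,-0.3,-0.2,-1.6,0,0,0],[51,-0.3,-0.2,-1.6,0,0,0],[51,-0.3,-0.2,-1.6,0,0,0],[51,-0.3,-0.2,-1.6,0,0,0],[51,-0.3,-0.2,-1.6,0,0,0]]'
```

```text
time_s: 6.3
tool_pos: [0.4897, 0.2043, 0.116]
tool_rot: [-179.8, -0.2, -79.0]
force: [-3.7, -1.6, 13.7]
grip_width: 0.051
```

```bash
python3 -m crank '[[51,0,0,-1.7,0,0,0],[51,0,0,-1.7,0,0,0],[51,0,0,-1.7,0,0,0],[51,0,0,-1.7,0,0,0],[51,0,0,-1.7,0,0,0],[51,0,0,-1.7,0,0,0],[51,0,0,-1.7,0,0,0],[51,0,0,-1.7,0,0,0]]'
python3 -m crank '[[51,0,0,-1.7,0,0,0],[51,0,0,-1.7,0,0,0],[51,0,0,-1.7,0,0,0],[51,0,0,-1.7,0,0,0],[51,0,0,-1.7,0,0,0],[51,0,0,-1.7,0,0,0],[51,0,0,-1.7,0,0,0],[51,0,0,-1.7,0,0,0]]'
```

```text
time_s: 7.1
tool_pos: [0.4897, 0.2045, 0.116]
tool_rot: [-179.8, -0.3, -79.0]
force: [-5.7, -1.9, 15.3]
grip_width: 0.0511
time_s: 7.9
tool_pos: [0.4897, 0.2045, 0.116]
tool_rot: [-179.8, -0.3, -79.0]
force: [-6.0, -2.7, 16.1]
grip_width: 0.0512
```

```bash
python3 -m crank '[[51,0,0,-1.7,0,0,0],[51,0,0,-1.7,0,0,0],[51,0,0,-1.7,0,0,0],[51,0,0,-1.7,0,0,0],[51,0,0,-1.7,0,0,0],[51,0,0,-1.7,0,0,0],[51,0,0,-1.7,0,0,0],[51,0,0,-1.7,0,0,0]]'
python3 -m crank '[[51,0,0,-1.7,0,0,0],[51,0,0,-1.7,0,0,0],[51,0,0,-1.7,0,0,0],[51,0,0,-1.7,0,0,0],[51,0,0,-1.7,0,0,0],[51,0,0,-1.7,0,0,0],[51,0,0,-1.7,0,0,0],[51,0,0,-1.7,0,0,0]]'
```

```text
time_s: 8.7
tool_pos: [0.4897, 0.2046, 0.116]
tool_rot: [-179.8, -0.4, -79.0]
force: [-6.2, -3.5, 16.4]
grip_width: 0.0513
time_s: 9.5
tool_pos: [0.4897, 0.2047, 0.1161]
tool_rot: [-179.8, -0.5, -79.0]
force: [-5.9, -3.3, 15.4]
grip_width: 0.0509
```

Held for over 4 s with force at or above 13 N. Letting both up together, straight up.

```bash
python3 -m crank '[[51,0,0,2,0,0,0],[51,0,0,6,0,0,0],[51,0,0,12,0,0,0],[51,0,0,20,0,0,0],[51,0,0,30,0,0,0],[51,0,0,40,0,0,0],[51,0,0,40,0,0,0],[51,0,0,40,0,0,0]]'
python3 -m crank '[[2,30,5,0,0,0.5,0],[2,30,5,0,0,0.5,0],[2,30,5,0,0,0.5,0],[2,30,5,0,0,0.5,0],[2,30,5,0,0,0.5,0],[2,30,5,0,0,0.5,0]]'; python3 - <<'E'
from h import *
o=get_obs();print(o['tool_pos'],o['tool_rot'],o['force'],o['grip_width'])
for n in("top","side"):
    c=read_camera(n); cv2.imwrite(f"pics/{n}4.png",c["img"][:,:,::-1])
a=cv2.imread("pics/side4.png")[240:380,230:430]; cv2.imwrite("pics/sidec4.png",np.clip(255*(cv2.resize(a,None,fx=4,fy=4,interpolation=cv2.INTER_CUBIC)/120.)**.6,0,255).astype(np.uint8))
E
```

```text
time_s: 10.3
tool_pos: [0.4899, 0.2047, 0.1564]
tool_rot: [-179.8, -0.5, -79.0]
force: [-0.3, 0.3, -0.5]
grip_width: 0.0511
time_s: 10.9
tool_pos: [0.5194, 0.2097, 0.1565]
tool_rot: [179.7, -0.4, -79.0]
force: [0.5, -0.6, -0.1]
grip_width: 0.0109
[0.5194202  0.20967096 0.15647934] [179.72921163  -0.41769529 -79.02616984] [ 0.45534909 -0.56441321 -0.05167502] 0.010873096676207268
```

View pics/sidec4.png

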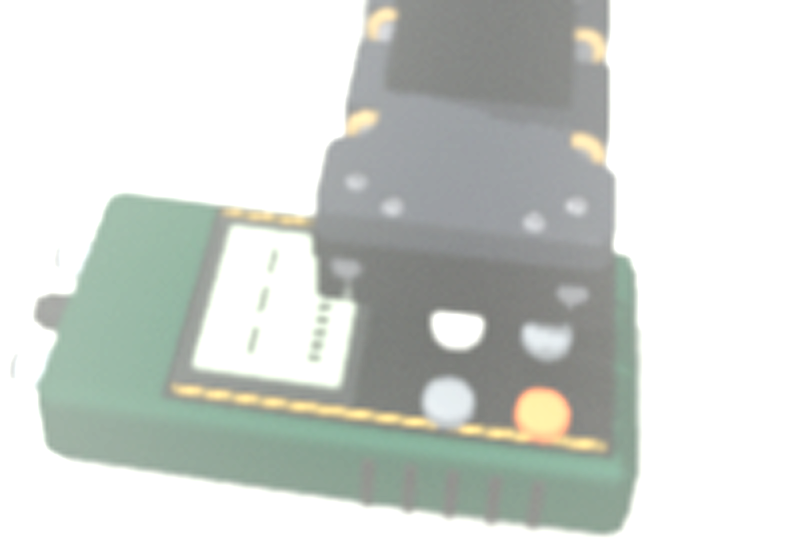

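View pics/top4.png

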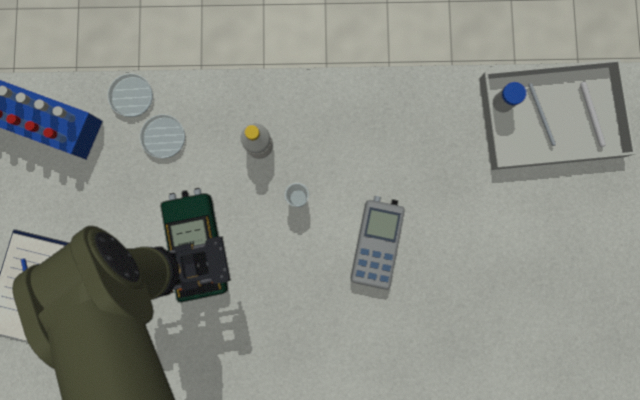

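The left orange key is up at side pixel (365.5,343), the same as before, so the meter has not moved. The fingers stand over the white key. Next I finish closing and descend to just above it.

```bash
python3 -m crank '[[2,0.5,0.5,0,0,0,0],[2,0.5,0.5,-5,0,0,0],[2,0.5,0.5,-12,0,0,0],[2,0.5,0.5,-20,0,0,0],[2,0.5,0.5,-28,0,0,0],[2,0.5,0.5,-30,0,0,0],[2,0.5,0.5,-30,0,0,0],[2,0.5,0.5,-30,0,0,0]]'; python3 - <<'E'
from h import *
o=get_obs();print(o['tool_pos'],o['tool_rot'],o['force'],o['grip_width'])
c=read_camera("side"); cv2.imwrite(f"pics/side5.png",c["img"][:,:,::-1])
a=cv2.imread("pics/side5.png")[280:370,300:410]; cv2.imwrite("pics/sidec5.png",np.clip(255*(cv2.resize(a,None,fx=6,fy=6,interpolation=cv2.INTER_CUBIC)/120.)**.6,0,255).astype(np.uint8))
E
```

```text
time_s: 11.8
tool_pos: [0.5203, 0.2103, 0.1266]
tool_rot: [179.8, -0.4, -79.0]
force: [0.4, 0.0, 0.6]
grip_width: 0.0021
[0.52027028 0.21025041 0.12663873] [179.75476759  -0.40708272 -79.0310633 ] [0.38954534 0.02087473 0.61318843] 0.0020663419809146054
```

View pics/sidec5.png

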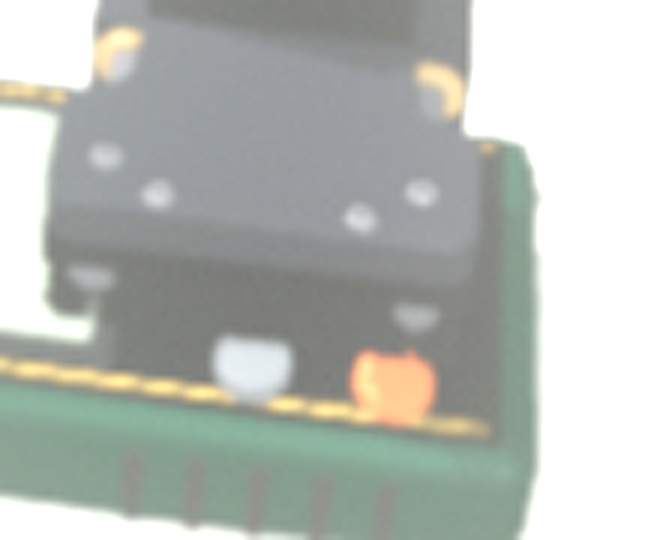

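```bash
python3 -m crank '[[2,0,0,-2,0,0,0],[2,0,0,-4,0,0,0],[2,0,0,-6,0,0,0],[2,0,0,-8,0,0,0],[2,0,0,-9,0,0,0],[2,0,0,-10,0,0,0],[2,0,0,-10,0,0,0]]'
```

```text
time_s: 12.55
tool_pos: [0.5205, 0.2103, 0.117]
tool_rot: [179.8, -0.4, -79.0]
force: [-1.2, -0.5, 2.8]
grip_width: 0.0021
```

```bash
python3 -m crank '[[2,0,0,-0.7,0,0,0],[2,0,0,-1.4,0,0,0],[2,0,0,-2,0,0,0],[2,0,0,-2,0,0,0],[2,0,0,-2,0,0,0]]'
python3 -m crank '[[2,0,0,-0.7,0,0,0],[2,0,0,-1.4,0,0,0],[2,0,0,-1.4,0,0,0],[2,0,0,-1.4,0,0,0]]'
```

```text
time_s: 13.05
tool_pos: [0.5205, 0.2104, 0.116]
tool_rot: [179.8, -0.5, -79.0]
force: [-2.9, -1.0, 10.0]
grip_width: 0.0019
time_s: 13.45
tool_pos: [0.5205, 0.2104, 0.1159]
tool_rot: [179.8, -0.5, -79.0]
force: [-4.0, -1.9, 11.6]
grip_width: 0.002
```

White key at its stop: tip height 45.9 mm, and 10 N or more for over 0.4 s. Releasing and retreating straight up.

```bash
python3 -m crank '[[2,0,0,2,0,0,0],[2,0,0,6,0,0,0],[2,0,0,12,0,0,0],[2,0,0,25,0,0,0],[2,0,0,45,0,0,0],[2,0,0,75,0,0,0],[2,0,0,110,0,0,0],[2,0,0,140,0,0,0]]'
python3 -m crank '[[2,0,-40,20,0,0,0],[2,0,-80,20,0,0,0],[2,0,-120,20,0,0,0],[2,0,-160,20,0,0,0],[2,0,-200,20,0,0,0],[2,0,-230,20,0,0,0],[2,0,-230,20,0,0,0],[2,0,-230,20,0,0,0]]'; python3 - <<'E'
from h import *
o=get_obs();print(o['time_s'],o['tool_pos'],o['force'],abs(o['joint_velocities']).max())
for n in("top","side"):
    c=read_camera(n); cv2.imwrite(f"pics/{n}6.png",c["img"][:,:,::-1])
    b=cv2.imread(f"pics/{n}0.png").astype(int);a=c["img"][:,:,::-1].astype(int)
    r=(slice(180,310),slice(155,235)) if n=="top" else (slice(280,375),slice(225,400))
    print(n,abs(a-b)[r].mean(),abs(a-b)[r].max())
E
```

```text
time_s: 14.25
tool_pos: [0.5205, 0.2107, 0.2584]
tool_rot: [179.9, -0.5, -79.0]
force: [0.6, 1.0, -0.6]
grip_width: 0.0021
time_s: 15.05
tool_pos: [0.5206, -0.0195, 0.279]
tool_rot: [179.9, -0.5, -79.1]
force: [-0.7, 1.0, -0.4]
grip_width: 0.0019
15.05 [ 0.52055924 -0.01954251  0.27897127] [-0.72037892  1.001655   -0.35340781] 1.9466240290793229
top 11.633621794871795 98
side 6.036711779448622 13
```

View pics/side6.png

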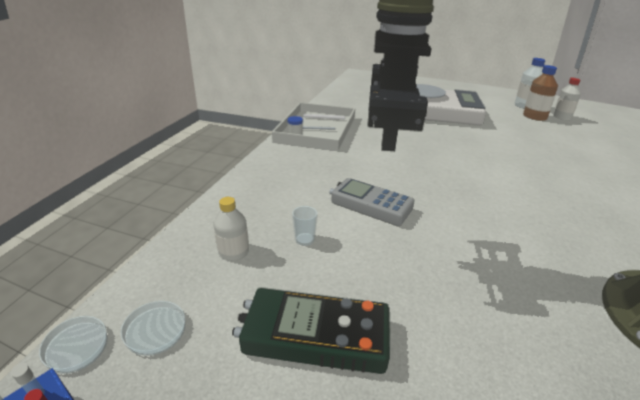

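View pics/top6.png

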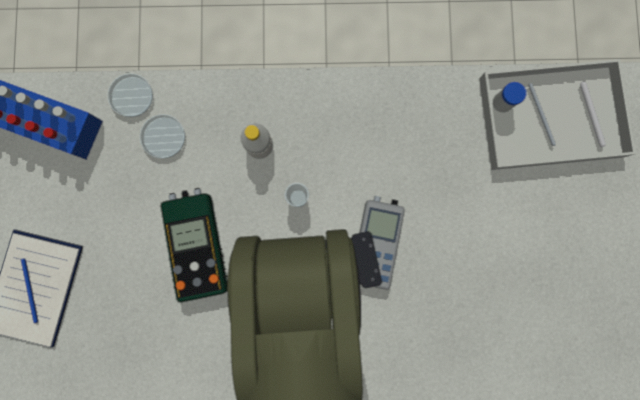

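```bash
python3 -c "
from cell import *
print(sign_off())"
```

```text
the job is handed in; nothing more can be done
None
```

I pressed both orange keys together onto their stops and held them for about 4 s. I then let both up, closed the fingers, pressed the white key to its stop for about 0.5 s, released it, and moved the arm clear. I handed the job in at about 15 s; it reports no verdict.

**Orange keys:** during the hold the total force read 13–17 N and the tips sat at 46 mm. The split between the two keys was not measured directly. The level tips, with less than 0.3 mm height difference between the fingers, and the total force above 8 N point to both being fully down.

**White key:** the force read 10–12 N with the tips at 46 mm.

**Final pictures:**
- **Side view:** it matches the first picture over the whole green meter, with a largest difference of 13 grey levels. The meter is unmoved and all six keys are up. The bottle, beaker and grey meter stand where they were.
- **Top view:** the same comparison over the meter differed by up to 98 levels. The arm stands at the edge of that patch, and by eye the meter is in the same place.
- **Robot:** nothing was in contact, with forces at noise level (about 1 N).

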